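# Hold the cocoa stencil over the guest's cup

### The arm

A 6-joint arm with a two-finger parallel gripper is mounted at the origin on a cart in front of the work surface, level with it; the furniture and walls round the work are solid. World frame = base frame: x ahead of the robot, y to its left, z up, the work surface at z = 0. Lengths are in m, angles in rad, forces in N, time in s.
With the tool pointing down it reaches from about 0.35 to 1 m from the base axis. Payload 7.1 kg.
Tool frame: the origin (TCP) lies between the finger pads; the fingertips stand 22 mm ahead of it and the grasp point (between the pads) lies 3 mm ahead of it; z points along the fingers, y is the line along which they close (so a half turn about z gives the same grasp; the last joint's range is limited). The gripper opens to 85 mm and grips with 20 to 120 N. Pads are 22 mm wide; open, the fingers measure 114 mm over their backs; the gripper's body (76 mm by 85 mm) begins 54 mm behind the grasp point. The pads swing forward as they close: fully open they stand 13 mm farther back than shut.
Start: joints at [-1.159, 0.423, 1.63, -0, 1.089, -0.019], TCP at [0.261, -0.568, 0.253] pointing down, gripper open.
Joint ranges: [-3, 3], [-0.9, 2.11], [0.09, 2.58], [-1.31, 4.45], [0.11, 2.69], [-2.54, 2.54]. Speed limits (rad/s): [2.39, 2.39, 3.01, 3.14, 3.14, 3.14].

### API

Orientations are given as a rotation vector (axis times angle).
In Python, from rig import manip gives the robot as it stands. The module is installed in compiled form; this text tells all that it offers. Calls block until the motion is done:
- manip.move_to(position, orientation): joint-space move of the TCP to a pose.
- manip.servo_line(position, orientation=None, rate=0.15): straight line of the TCP; orientation=None keeps the orientation; rate is the mean speed in m/s.
- manip.set_joints(angles): joint-space move.
- manip.command_gripper(opening, f_grip=None): finger opening in m; f_grip is the grip in N (None keeps the last); returns when the fingers have stopped.
- manip.hold(seconds).
- manip.solve_ik(position, orientation): joint angles nearest the present ones, or None.
- manip.camera(name): name is "scene" or "top" or "wrist"; returns a dict with "image" (400x640x3 uint8, red, green, blue), "fx", "fy", "cx", "cy" (pixels), "cam_to_world" (4x4, takes a point from camera to world coordinates); the wrist camera has in their place "mount" (4x4, takes a point from camera to tool coordinates, whose origin is the TCP and whose axes are the flange's). Camera axes: x right, y down, z forward; pixel columns grow to the right and rows downward; lengths in m; the calibration is good to about 2 mm. A picture is of the moment at which its call begins: read the wrist's pose just before it. There is no depth.
A pose or a line that the arm cannot do raises manip.IKError and nothing moves.
- manip.sign_off(): hands the job in; it is judged then, once.
Readings, each from a call of its own:
- manip.get_time(): time.
- manip.get_joint_positions(): joint angles.
- manip.get_joint_vel(): joint speeds.
- manip.get_tau(): joint torques, N m.
- manip.get_position(): TCP position.
- manip.get_ee_rot(): TCP orientation.
- manip.get_contact_force(): force on the tool from outside, world axes, zero at the start.
- manip.get_torque(): the same for the moment, N m.
- manip.get_width(): finger opening in m.
- manip.get_grip_force(): force on a finger pad.
Only numpy, scipy, OpenCV 4.12 (cv2) and the standard library are available. Lean on these libraries where they do the work, as an engineer would, in place of code of your own. Each camera call takes 0.05 s, during which the arm holds its last target. There are 200 camera calls.

### The job

The guest's mocha is to be dusted with cocoa: swing the brass cam lever on the stencil box round as far as it goes to free the sliding lid, slide the lid fully open and take the star stencil out by its wooden handle. Carry it over the jars and hold it level and centred about a centimetre above the rim of the large cup on the saucer, without the stencil ever touching the cup, and finish there, holding it still for a colleague to dust through. Leave the jars, the cup and the saucer where they stand, and the lid open.

Things in the scene. Friction and masses are not known exactly. Their poses are not given: they have to be found in the camera images.
- stencil_box: Low brown wooden box fixed to the worktop, 214 mm long (x) and 130 wide (y); origin under its middle, z up. Inner floor 10 mm above the worktop, 184 x 116 mm; side walls 7 mm thick, 27 high; end walls 36 to 42 high. The -x end (toward the robot) is a 22 mm thick block with the cam lever on top. The lid slides in grooves of the end walls toward the box's +y (robot's left, away from the cup).
- cam_lever (a joint): Brass cam lever on a vertical pivot on the near end block, at box (-99.5, +20) mm. 0 rad: locked, pointing to the box's -y, its cam plate in the way of a brass stud on the lid. Turns clockwise seen from above (knob toward the box's -x, to the robot); the lid is free from about 1.4 rad, stop at 1.7. Starts at 0 to 0.2; stays where left; about 1 N at the knob.
- lever_knob (a point): Top centre of the upright round brass knob at the lever's end, 53 mm from the pivot; the knob is 14 mm thick and 23 mm tall, its top 63 mm above the worktop; the lever bar under it is 11 mm wide with its top 45 mm above the worktop. Moves with the lever.
- box_lid (a joint): How far the pale wooden lid has slid open toward the box's +y, in m: 0 shut, 0.118 fully open (stop). Friction about 1.2 N; it stays where it is left. While locked it has 1 to 2 mm of play.
- lid_rib (a point): Top centre of the finger rib on the lid: 70 mm long along the box's x, 12 mm thick along y, 20 mm tall; its top is 54 mm above the worktop, the lid's upper face 35 mm. Moves with the lid.
- stencil: The stencil, lying in the closed box: a steel disc, 96 mm across and 3 mm thick, with a five-pointed star cut out of it, and a dark wooden handle pointing to its -x. Origin at the centre of the disc's underside, x away from the handle, z up. 170 mm long overall, 50 to 90 g.
- stencil_grip (a point): Middle of the stencil's wooden handle, 90 mm from the disc's centre along its -x, 7 mm above the disc's underside. The handle is 64 mm long (along x), 16 mm wide (y) and 14 mm tall; its underside is level with the disc's.
- guest_cup: The large patterned ceramic cup of dark mocha standing on the saucer: bowl 87 mm across, 57 mm tall, ear to its -y, 114 mm over all. Origin at its underside, 13 mm from the bowl's axis toward the ear.
- cup_rim (a point): Centre of the cup's mouth, on the bowl's axis at the height of the rim (about 67 mm above the worktop); z up.
- saucer: The white saucer under the cup, 150 mm across, 19 mm high; origin at the centre of its underside.
- cocoa_jar: Spice jar with a red cap, 45 mm across, 108 mm tall, in the row between box and cup (order varies); origin at the centre of its underside.
- cinnamon_jar: Slightly smaller spice jar with a red cap, 44 mm across, 98 mm tall, between box and cup; origin at the centre of its underside.
- sugar_jar: Glass sugar jar with a yellow lid, 63 mm across, 110 mm tall, between box and cup; origin at the centre of its underside.
There are look-alikes about, which are no part of the job. There is more than one size of the saucer; the job needs the larger.

How it is judged:
On the way, in this order (a step that is already met when the one before it is completed fails the run):
1. the cam lever is swung clear of the lid's stud (past 1.4 rad) (value of joint cam_lever above 1.4 rad), for 0.1 s.
2. the lid is fully open (at least 108 of 118 mm) (value of joint box_lid above 0.108 m), for 0.1 s.
3. the stencil is carried higher than the jars (its disc more than 115 mm above the worktop) (height (world z) of stencil above 0.115 m), for 0.1 s.
At the end, for the whole second after the job is handed in: The fingers hold the stencil still and clear of the cup, its centre within 8 mm of the cup's axis, its underside 3 to 20 mm above the rim, level within 7 degrees; the lever is over 1.3 rad, the lid over 100 mm open, the cup upright within 12 mm of its saucer's middle (horizontal distance between stencil and cup_rim below 0.008 m and z of stencil in the frame of cup_rim between 0.003 and 0.02 m and angle between stencil's own z axis and vertical below 0.12 rad and linear speed of stencil below 0.02 m/s and contact force between stencil and the fingers above 1 N and contact force between stencil and guest_cup below 0.05 N and value of joint box_lid above 0.1 m and value of joint cam_lever above 1.3 rad and angle between guest_cup's own z axis and vertical below 0.1 rad and horizontal distance between cup_rim and saucer below 0.012 m); the arm keeps its last pose, push and grip.
It fails at once if the stencil touches the cup (contact force between stencil and guest_cup above 0.2 N).
It fails at once if the cup or saucer is pushed (more than 12 mm) (distance of any of guest_cup, saucer from where it was at the start of the episode above 0.012 m).
It fails at once if a jar is pushed (more than 20 mm) or knocked over (distance of any of cocoa_jar, cinnamon_jar, sugar_jar from where it was at the start of the episode above 0.02 m or angle between any of cocoa_jar, cinnamon_jar, sugar_jar's own z axis and vertical above 0.35 rad).
It also fails if it takes over 64 s, if anything falls off the work surface, if the arm or the gripper's body presses on something with over 40 N, if the wrist force passes 120 N, or if a joint passes its speed limit or range.

## Working session

There is one attempt and no reset: what is moved stays moved. The work goes in short steps, each a Python script; the robot and the scene stay as the last script left them, time stands still between calls to the robot, and variables do not carry over. Pictures are saved under pics/ and viewed, at most 12 in all, crops included, and the job is handed in when it is done.

```bash
mkdir -p pics; python3 - <<'E'
from rig import manip
import cv2,pickle
d={}
for n in("scene","top","wrist"):
    c=manip.camera(n);d[n]=c
    cv2.imwrite(f"pics/{n}0.png",c["image"][:,:,::-1])
pickle.dump(d,open("cams.pkl","wb"))
print(d["top"]["cam_to_world"],d["top"]["fx"],d["scene"]["cam_to_world"],manip.get_ee_rot(),manip.get_time())
E
```

```text
[[-0.01174135 -0.98937893  0.14488433  0.35796365]
 [-0.99968089  0.00837353 -0.02383282 -0.07142602]
 [ 0.0223665  -0.14511793 -0.98916153  1.35205286]
 [ 0.          0.          0.          1.        ]] 458.6275467646913 [[-0.88374916 -0.23046702  0.40727432  0.11254842]
 [-0.46747782  0.47432604 -0.7459754   0.74300753]
 [-0.02125808 -0.84964685 -0.52692346  0.65407978]
 [ 0.          0.          0.          1.        ]] [-3.06784540e+00 -6.71227648e-01  3.56288587e-04] 0.15
```

View pics/top0.png

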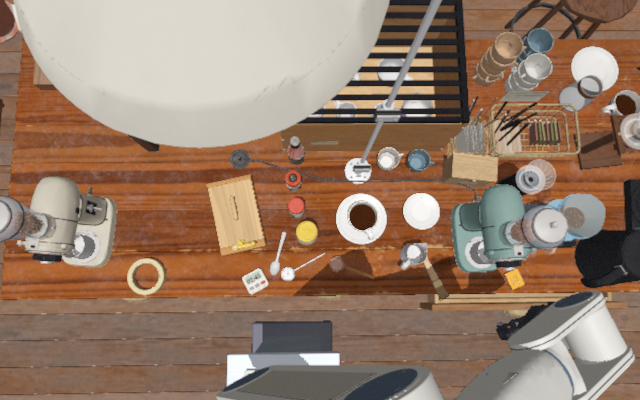

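View pics/scene0.png

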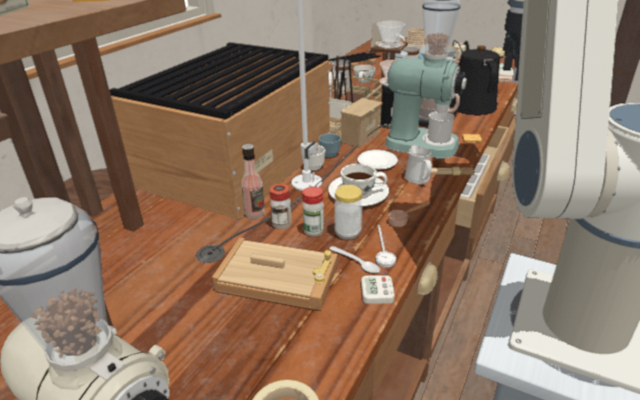

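```bash
cat > h.py <<'E'
import numpy as np
def ray(c,T,uv):
    d=T[:3,:3]@np.array([(uv[0]-c["cx"])/c["fx"],(uv[1]-c["cy"])/c["fy"],1.]); return T[:3,3],d
def onplane(c,uv,z,T=None):
    o,d=ray(c,c["cam_to_world"] if T is None else T,uv); return o+d*(z-o[2])/d[2]
def proj(c,p,T=None):
    T=c["cam_to_world"] if T is None else T
    q=T[:3,:3].T@(np.array(p)-T[:3,3]); return np.array([c["fx"]*q[0]/q[2]+c["cx"],c["fy"]*q[1]/q[2]+c["cy"]])
E
python3 - <<'E'
import pickle,cv2
d=pickle.load(open("cams.pkl","rb"));t=d["top"]
from h import *
for n,uv,z in [("cup",(362,215),.067),("boxTL",(208,183),.04),("boxTR",(251,176),.04),("boxBL",(221,253),.04),("boxBR",(265,245),.04),("rib",(235,207),.054),("knob",(236,246),.063),("pivot",(252,243),.045),("redA",(293,179),.1),("redB",(297,206),.1),("sugar",(307,232),.11),("pole",(358,170),.0)]:
    print(n,onplane(t,uv,z).round(3))
im=t["image"][165:265,195:395,::-1]
cv2.imwrite("pics/c1.png",cv2.resize(im,None,fx=4,fy=4,interpolation=cv2.INTER_CUBIC))
E
```

```text
cup [ 0.533 -0.227  0.067]
boxTL [0.634 0.215 0.04 ]
boxTR [0.654 0.091 0.04 ]
boxBL [0.431 0.174 0.04 ]
boxBR [0.453 0.049 0.04 ]
rib [0.561 0.134 0.054]
knob [0.449 0.128 0.063]
pivot [0.459 0.086 0.045]
redA [ 0.632 -0.033  0.1  ]
redB [ 0.555 -0.044  0.1  ]
sugar [ 0.482 -0.071  0.11 ]
pole [ 0.68  -0.227  0.   ]
```

View pics/c1.png

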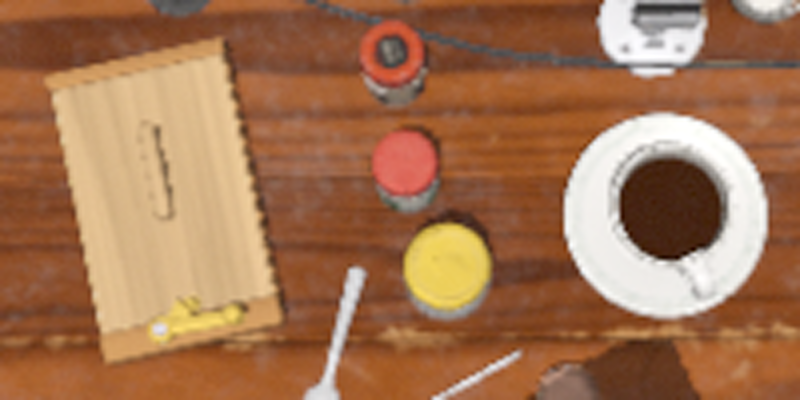

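```bash
cat >> h.py <<'E'
from rig import manip
from scipy.spatial.transform import Rotation as Ro
import cv2
def down(yaw): return (Ro.from_euler("z",yaw)*Ro.from_matrix(np.diag([1,-1,-1]))).as_rotvec()
def wtool():
    T=np.eye(4);T[:3,:3]=Ro.from_rotvec(manip.get_ee_rot()).as_matrix();T[:3,3]=manip.get_position();return T
def wcam(name):
    manip.hold(.3);T=wtool();c=manip.camera("wrist");c["cam_to_world"]=T@c["mount"]
    cv2.imwrite(f"pics/{name}.png",c["image"][:,:,::-1]);return c
E
python3 - <<'E'
from h import *
import pickle
c=pickle.load(open("cams.pkl","rb"))["wrist"];print(c["mount"].round(3),c["fx"])
yaw=0.2+np.pi/2
for y in (0.2,.2+np.pi/2,.2-np.pi/2,.2+np.pi): print(y,manip.solve_ik([.5,.12,.33],down(y)))
p=manip.get_position(); manip.servo_line([p[0],p[1],.36],rate=.3)
# view cup on the way, then the box
manip.move_to([.47,-.2,.40],down(-.3))
cc=wcam("wcup")
manip.move_to([.47,.12,.36],down(.2))
cb=wcam("wbox")
pickle.dump((cc,cb),open("w1.pkl","wb"))
print(manip.get_time(),manip.get_joint_positions())
E
```

```text
[[ 0.    -0.947 -0.322  0.082]
 [ 1.    -0.     0.    -0.   ]
 [-0.001 -0.322  0.947 -0.121]
 [ 0.     0.     0.     1.   ]] 291.379494785335
0.2 [0.2124001  0.1719778  1.79398025 0.         1.1756346  1.58319642]
1.7707963267948965 [ 2.12400097e-01  1.71977799e-01  1.79398025e+00 -8.88178420e-16
  1.17563460e+00  1.24000966e-02]
-1.3707963267948966 None
3.3415926535897933 [ 2.12400097e-01  1.71977799e-01  1.79398025e+00 -4.44089210e-16
  1.17563460e+00 -1.55839623e+00]
4.15 [ 2.24218419e-01  9.46282678e-02  1.81422131e+00 -5.95661271e-05
  1.23265242e+00  1.59621939e+00]
```

```bash
cd pics; python3 -c "
import cv2,numpy as np
a,b=cv2.imread('wcup.png'),cv2.imread('wbox.png')
cv2.imwrite('c2.png',np.hstack([cv2.resize(a,(400,250)),cv2.resize(b,(400,250))]))"
```

```text
(no output)
```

View pics/c2.png

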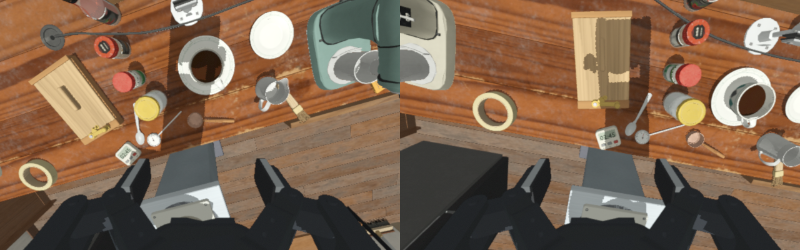

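```bash
cd pics; python3 -c "
import cv2,numpy as np
a,b=cv2.imread('wcup.png'),cv2.imread('wbox.png')
A=a[50:160,265:395];B=b[5:195,270:400]
cv2.imwrite('c3.png',np.hstack([cv2.resize(A,None,fx=3,fy=3,interpolation=2)[:330],np.zeros((330,10,3),np.uint8),cv2.resize(B,None,fx=3,fy=3,interpolation=2)[240:570]]))
cv2.imwrite('c3.png',np.hstack([cv2.resize(A,(390,330)),cv2.copyMakeBorder(cv2.resize(B,(390,570))[0:570],0,0,10,0,0)[:570][:330]])) if 0 else None
o=np.zeros((570,800,3),np.uint8);o[:330,:390]=cv2.resize(A,(390,330),interpolation=2);o[:,400:790]=cv2.resize(B,(390,570),interpolation=2);cv2.imwrite('c3.png',o)"
```

```text
(no output)
```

View pics/c3.png

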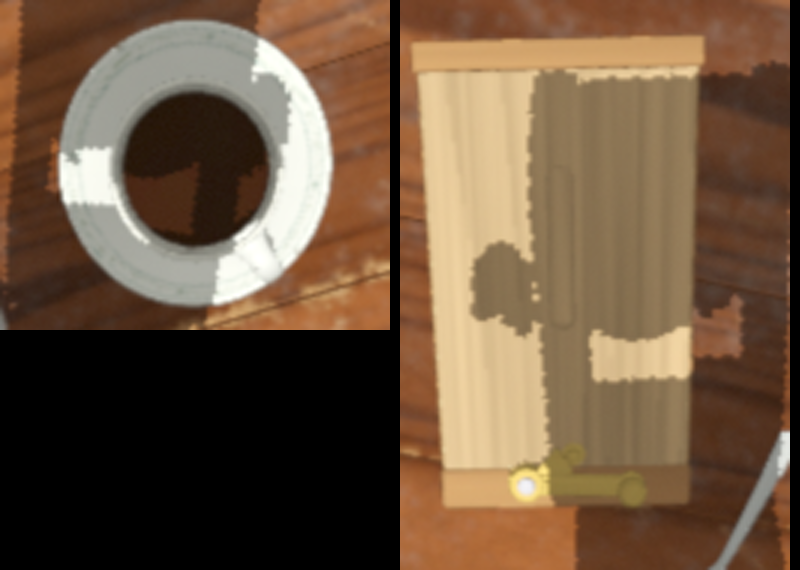

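```bash
python3 - <<'E'
from h import *
import pickle
cc,cb=pickle.load(open("w1.pkl","rb"));t=pickle.load(open("cams.pkl","rb"))["top"]
B=lambda x,y,z:onplane(cb,(270+(x-400)/3,5+y/3),z)
C=lambda x,y,z:onplane(cc,(265+x/3,50+y/3),z)
P=lambda x,y,z:onplane(t,(195+x/4,165+y/4),z)
fl,fr,nl,nr=B(412,43,.04),B(704,37,.04),B(443,507,.04),B(690,507,.04)
print(fl,fr,nl,nr)
for q in ((fl,fr,nl,nr),(P(47,80,.04),P(222,40,.04),P(105,360,.04),P(283,320,.04))):
    m=np.mean(q,0);ax=q[0]+q[1]-q[2]-q[3];yaw=np.arctan2(ax[1],ax[0]);print("center",m,"yaw",yaw,np.linalg.norm(ax)/2,np.linalg.norm(q[0]-q[1]),np.linalg.norm(q[2]-q[3]))
    R=np.array([[np.cos(yaw),-np.sin(yaw)],[np.sin(yaw),np.cos(yaw)]])
    print(" pivot",R@[-.0995,.02]+m[:2],"knob0",R@[-.0995,-.033]+m[:2],"rib",m[:2])
print("rib",(B(563,165,.054)+B(563,330,.054))/2,"wrist pivot",B(526,486,.05),"knob",B(631,490,.063))
print("top rib",P(157,170,.054),"pivot",P(162,330,.05),"knob",P(235,313,.063))
print("saucer",C(196,163,.019),P(666,216,.019)," cup",C(197,168,.058),P(672,207,.058))
E
```

```text
[0.63373285 0.21907958 0.04      ] [0.66142653 0.09328414 0.04      ] [0.42803295 0.17308775 0.04      ] [0.4532996  0.04742017 0.04      ]
center [0.54412298 0.13321791 0.04      ] yaw 0.2184254972906592 0.21194936559829372 0.1288077368415675 0.12818246372255368
 pivot [0.44265326 0.13118177] knob0 [0.45413798 0.07944106] rib [0.54412298 0.13321791]
center [0.5411205  0.13268282 0.04      ] yaw 0.2197286951081111 0.20869944981991542 0.1294551268363264 0.12876969170319827
 pivot [0.43965352 0.13051445] knob0 [0.45120566 0.07878875] rib [0.5411205  0.13268282]
rib [0.56255966 0.13674884 0.054     ] wrist pivot [0.44978723 0.13297087 0.05      ] knob [0.46097289 0.08236058 0.063     ]
top rib [0.5596864  0.13588351 0.054     ] pivot [0.44591055 0.13133118 0.05      ] knob [0.45641423 0.07850656 0.063     ]
saucer [ 0.53479344 -0.23288131  0.019     ] [ 0.52785685 -0.23131701  0.019     ]  cup [ 0.5333477  -0.23208034  0.058     ] [ 0.52931913 -0.23109498  0.058     ]
```

```bash
python3 - <<'E'
from h import *
yaw=.219; piv=np.array([.4455,.1315]); r=.053
def kp(a):
    b=yaw-np.pi/2-a; return piv+r*np.array([np.cos(b),np.sin(b)])
def pose(a,z): return [*kp(a),z],down(yaw+np.pi/2-a)
manip.command_gripper(.045,20)
manip.move_to(*pose(.03,.16)); manip.servo_line(*pose(.03,.072),rate=.12)
print(manip.get_contact_force(),kp(.03))
manip.command_gripper(.0,20); print(manip.get_width(),manip.get_position(),manip.get_contact_force())
for a in np.linspace(.03,1.66,9)[1:]:
    manip.servo_line(*pose(a,.072),rate=.1); print(a.round(2),np.round(manip.get_contact_force(),1),round(manip.get_width(),4))
manip.command_gripper(.05); p=manip.get_position(); manip.servo_line([p[0],p[1],.16],rate=.2)
c=wcam("wlev"); print(manip.get_time())
import pickle;pickle.dump(c,open("w2.pkl","wb"))
o=c["image"][:,:,::-1];print(proj(c,[.445,.1315,.05]),proj(c,[*kp(1.66),.063]))
cv2.imwrite("pics/wlev.png",o)
E
```

```text
[ 0.15767377  0.49588284 -0.48258765] [0.45545747 0.07944379]
0.012072102996359883 [0.45625431 0.0794992  0.0726156 ] [ 1.02316274 -1.23966661  3.66498892]
0.23 [0.4 6.1 4.7] 0.0125
0.44 [1.9 9.  2.7] 0.0123
0.64 [ 4.2 10.9  0.6] 0.0125
0.84 [4.1 8.  0.1] 0.0124
1.05 [ 4.8  7.4 -0.7] 0.0123
1.25 [ 6.   5.  -0.9] 0.0125
1.46 [ 6.4  3.7 -0.5] 0.0123
1.66 [5.8 3.6 0.5] 0.0127
11.5333
[322.94768779 135.62743228] [323.06181194 204.7732375 ]
```

View pics/wlev.png

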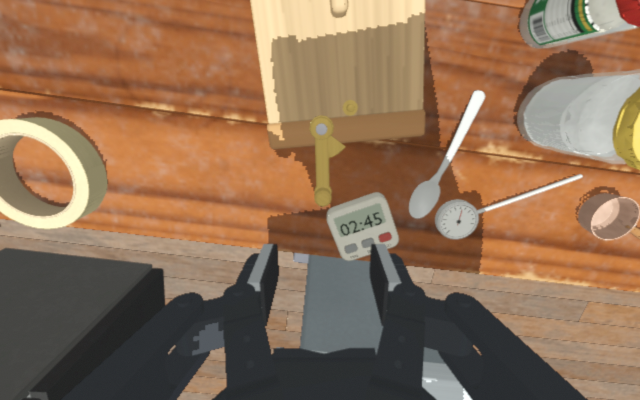

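```bash
python3 - <<'E'
from h import *
import pickle
c=pickle.load(open("w2.pkl","rb"))
a,b=onplane(c,(321,128),.05),onplane(c,(322,198),.063 if 0 else .063);print(a,b,"angle",.219-np.pi/2-np.arctan2(*(b-a)[[1,0]]))
yaw=.219; ey=np.array([-np.sin(yaw),np.cos(yaw),0]); rib=np.array([.5615,.1365,0])
R=down(yaw); Z=lambda z:np.array([0,0,z])
manip.move_to(rib+Z(.16),R); manip.servo_line(rib+Z(.063),rate=.12); print(manip.get_contact_force())
manip.command_gripper(0,20); print(manip.get_width(),manip.get_contact_force())
for s in (.04,.08,.112,.117):
    manip.servo_line(rib+s*ey+Z(.063),rate=.12); print(s,manip.get_contact_force().round(1),manip.get_width())
manip.command_gripper(.05); p=manip.get_position(); manip.servo_line([*p[:2],.2],rate=.25)
manip.move_to([.44,.10,.33],down(.219))
c=wcam("wopen");pickle.dump(c,open("w3.pkl","wb")); print(manip.get_time())
o=c["image"][:,:,::-1];cv2.imwrite("pics/wopenc.png",cv2.resize(o[0:230,180:480],None,fx=2.6,fy=2.6,interpolation=2))
E
```

```text
[0.45055717 0.13373421 0.05      ] [0.39847956 0.12620064 0.063     ] angle 1.6461323904753267
[-0.01394085 -1.25051078  0.14885029]
0.01135020432728239 [-2.99414136  9.14802112  3.79831427]
0.04 [-0.8  0.6  5.5] 0.01122915589732541
0.08 [-1.6  1.2  5.9] 0.011312579421775482
0.112 [-0.9  0.9  6.6] 0.011673991288927307
0.117 [-2.1  1.4  6. ] 0.011272968154317251
17.6583
```

View pics/wopenc.png

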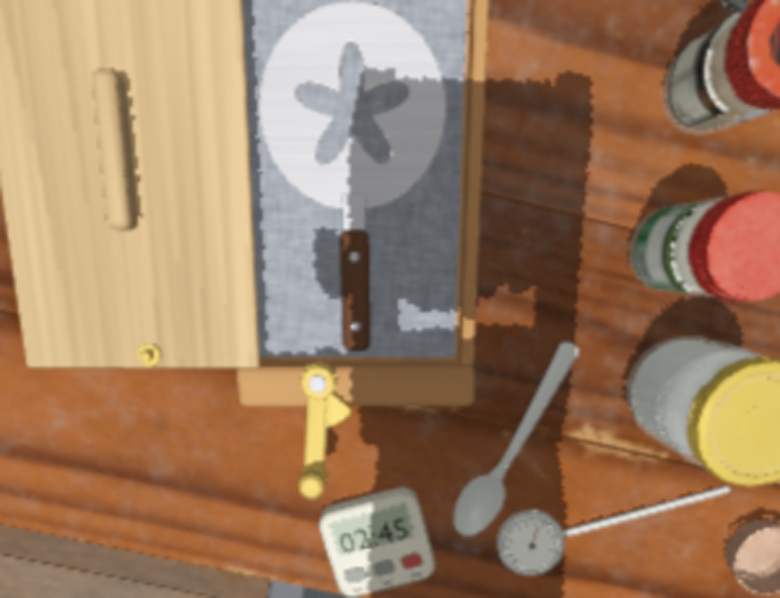

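```bash
python3 - <<'E'
from h import *
import pickle
c=pickle.load(open("w3.pkl","rb"))
W=lambda x,y,z:onplane(c,(180+x/2.6,y/2.6),z)
r=W(117,150,.054);print("rib",r,np.linalg.norm(r[:2]-[.5626,.1367]))
h1,h2,d=W(355,231,.024),W(356,350,.024),W(352,105,.013)
print("handle",h1,h2,(h1+h2)/2,"disc",d)
m=(h1+h2)/2;v=(d-m)[:2];print(np.linalg.norm(v),"yaw",np.arctan2(v[1],v[0]))
manip.move_to([.45,-.232,.22],down(0.))
k=wcam("wcup2");pickle.dump(k,open("w4.pkl","wb"));im=k["image"];print(manip.get_time())
hsv=cv2.cvtColor(im,cv2.COLOR_RGB2HSV)
u0,v0=proj(k,[.532,-.232,.06]);print(u0,v0)
cv2.imwrite("pics/wcup2c.png",cv2.resize(im[0:220,int(u0)-130:int(u0)+130,::-1],None,fx=2.6,fy=2.6,interpolation=2))
E
```

```text
rib [0.53857493 0.24716296 0.054     ] 0.11304543167202671
handle [0.52854735 0.13011953 0.024     ] [0.46821984 0.11658066 0.024     ] [0.4983836 0.1233501 0.024    ] disc [0.58796455 0.14473662 0.013     ]
0.09209848543193018 yaw 0.23435286882404266
19.325
323.9566927525576 97.92740138840765
```

View pics/wcup2c.png

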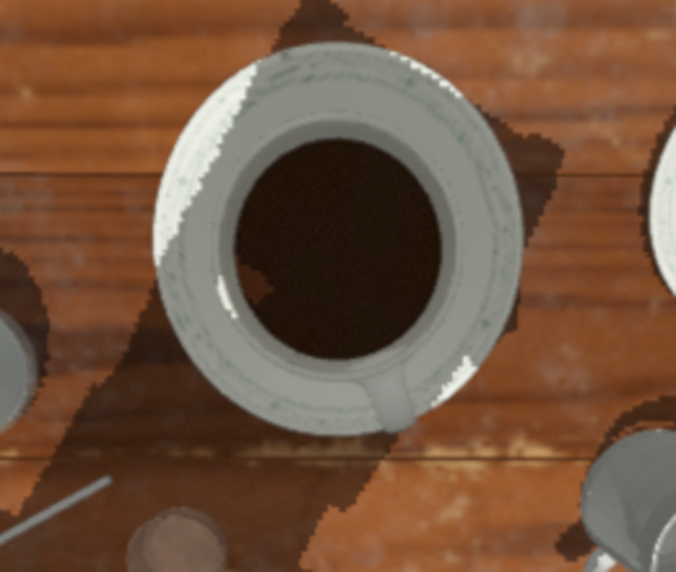

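```bash
python3 - <<'E'
from h import *
import pickle
k=pickle.load(open("w4.pkl","rb"));u0=323-130
hs=cv2.cvtColor(k["image"],cv2.COLOR_RGB2GRAY)
W=lambda x,y,z:onplane(k,(u0+x/2.6,y/2.6),z)
print("rim",W(337,246,.067),"moch",W(338,248,.058),"sauc",W(338.5,239,.019))
print("rim diam",W(456,246,.067)-W(218,246,.067))
yaw=.219; ey=np.array([-np.sin(yaw),np.cos(yaw),0]); rib=np.array([.5615,.1365,0]); Z=lambda z:np.array([0,0,z])
e=rib+.116*ey
manip.move_to(e+Z(.16),down(yaw)); manip.servo_line(e+Z(.063),rate=.15)
manip.command_gripper(0,20); print(manip.get_width())
for s in (.118,.120,.122,.124):
    manip.servo_line(rib+s*ey+Z(.063),rate=.05); f=manip.get_contact_force()@ey; print(s,f)
    if f<-8: break
manip.command_gripper(.045); p=manip.get_position(); manip.servo_line([*p[:2],.13],rate=.25);print(p)
# stencil handle
hy=.226; g=np.array([.4984,.1235,0])
manip.move_to(g+Z(.11),down(hy)); manip.servo_line(g+Z(.034),rate=.12); print(manip.get_contact_force(),manip.get_position(),manip.get_time())
manip.command_gripper(0,60); print(manip.get_width(),manip.get_contact_force(),manip.get_grip_force())
manip.servo_line(g+Z(.08),rate=.08);manip.servo_line(g+Z(.19),rate=.15)
c=wcam("wheld");pickle.dump(c,open("w5.pkl","wb"));print(manip.get_width(),manip.get_time(),manip.get_position())
t=manip.camera("scene")["image"];
o=np.vstack([c["image"][:,:,::-1][:300],np.zeros((4,640,3),np.uint8),t[130:320,:,::-1]])
cv2.imwrite("pics/held.png",o)
E
```

```text
rim [ 0.53478394 -0.23079457  0.067     ] moch [ 0.53420996 -0.23112116  0.058     ] sauc [ 0.5379206  -0.23125337  0.019     ]
rim diam [ 0.00011019 -0.08130442  0.        ]
0.01137529882522152
0.118 0.08144160907943396
0.12 -2.819079072494212
0.122 -12.922400421369584
[0.53481235 0.25581269 0.06287079]
[0.11269552 0.83012741 0.62930884] [0.49881995 0.12387722 0.03426303] 25.325
0.014348380218651237 [-0.23374258  0.03065975  5.40827305] 59.11753535270691
0.014049871433989473 27.6583 [0.49818608 0.12346455 0.18948196]
```

View pics/held.png

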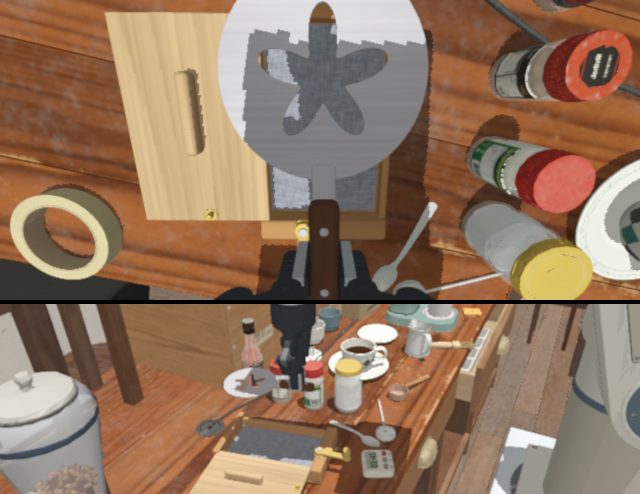

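```bash
python3 - <<'E'
from h import *
import pickle
c=pickle.load(open("w5.pkl","rb"))
T=c["mount"]; th=np.linspace(0,2*np.pi,721)
hsv=cv2.cvtColor(c["image"],cv2.COLOR_RGB2HSV)
for v in (20,50,70,90,110):  # edges of disc: low-saturation grey run around u=323
    s=hsv[v,:,1]<50; L=323
    idx=np.where(s)[0]; idx=idx[(idx>200)&(idx<445)]; print(v,idx.min(),idx.max())
def ext(xc,yc,zc,tilt):
    # tool coords: tilt lowers far edge
    P=np.array([xc-.0+.048*np.cos(th)*np.cos(tilt),yc+.048*np.sin(th),zc+.048*np.cos(th)*np.sin(tilt)]).T
    p=np.array([proj(c,q,T) for q in P]); return p[:,0].min(),p[:,0].max(),p[p[:,0].argmax(),1],p[:,1].max()
for tilt in (-.05,0,.05,.1,.15):
    print(tilt,np.round(ext(.09*np.cos(tilt),0,.021+.09*np.sin(tilt),tilt),1))
s=c["image"];print(c["cx"],c["cy"])
E
```

```text
20 226 419
50 218 427
70 217 428
90 220 425
110 226 419
-0.05 [212.5 434.3  60.9 181.8]
0 [216.4 430.4  65.  180.6]
0.05 [220.  426.8  68.3 179.6]
0.1 [223.4 423.4  71.9 178.8]
0.15 [226.6 420.3  75.8 178.3]
323.8100309506098 196.67732973330664
```

```bash
python3 - <<'E'
from h import *
import pickle
manip.servo_line([.43,-.05,.19],down(.12),rate=.13)
manip.servo_line([.445,-.231,.19],down(0.),rate=.12)
manip.servo_line([.445,-.231,.14],rate=.08)
manip.hold(.5)
c=wcam("wabove");pickle.dump(c,open("w6.pkl","wb"));s=manip.camera("scene");t=manip.camera("top")
print(manip.get_position(),manip.get_width(),manip.get_time())
x=cv2.resize(s["image"][120:230,290:450,::-1],(640,440),interpolation=2)[:,:]
o=np.zeros((600,800,3),np.uint8);o[:250,:640]=c["image"][:250,:,::-1];o[255:595,:495]=cv2.resize(x,(495,340))
o[255:555,500:800]=cv2.resize(t["image"][170:270,310:410,::-1],(300,300))
cv2.imwrite("pics/above.png",o)
E
```

```text
[ 0.44499327 -0.23097486  0.13997217] 0.013944270562458007 32.6833
```

View pics/above.png

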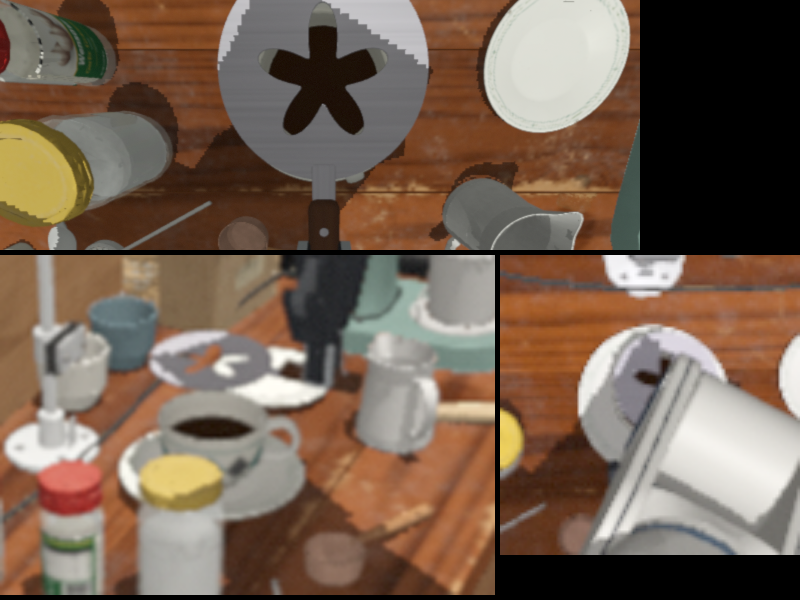

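```bash
python3 - <<'E'
from h import *
import pickle
c=pickle.load(open("w6.pkl","rb"))
k=pickle.load(open("w4.pkl","rb"));W=lambda x,y,z:onplane(k,(193+x/2.6,y/2.6),z)
for q in ((338,138),(236,248),(442,248)): print(q,W(*q,.058),proj(c,W(*q,.058)))
g=cv2.cvtColor(c["image"],cv2.COLOR_RGB2GRAY).astype(int)
print("top col323",g[0:50:2,323]); print("row62 L",g[62,256:290:2],"R",g[62,360:392:2])
E
```

```text
(338, 138) [ 0.56935304 -0.23110522  0.058     ] [323.23723822  24.13656855]
(236, 248) [ 0.53416123 -0.19510814  0.058     ] [267.96174788  85.61809599]
(442, 248) [ 0.53425965 -0.26784913  0.058     ] [379.7210319   85.46274695]
top col323 [193 106 128 129 130 129 113  98  97  95  94  95  90  27  17  20  18  17
  18  19  19  16  19  19  17]
row62 L [110 103 112  98  97  95  95  91  37  19  18  18  17  18  20  19  16] R [ 19  19  17  20  18  17  20  78  95  95  96  97 103 110 110 110]
```

```bash
python3 - <<'E'
from h import *
manip.servo_line([.445,-.231,.105],rate=.03); manip.hold(1.)
c=wcam("wfin");s=manip.camera("scene")
print(manip.get_position(),Ro.from_rotvec(manip.get_ee_rot()).as_matrix()[:,2],manip.get_width(),manip.get_grip_force(),manip.get_contact_force(),manip.get_time())
o=np.zeros((600,800,3),np.uint8);o[:200,:640]=c["image"][:200,:,::-1];o[205:595,:600]=cv2.resize(s["image"][145:223,320:440,::-1],(600,390),interpolation=2)
cv2.imwrite("pics/fin.png",o)
E
```

```text
[ 0.44497596 -0.23099304  0.10500358] [-4.31546019e-05  2.21249529e-06 -9.99999999e-01] 0.014115857199253273 58.52824509143829 [-0.18956907  0.00401635  0.36902106] 35.4
```

View pics/fin.png

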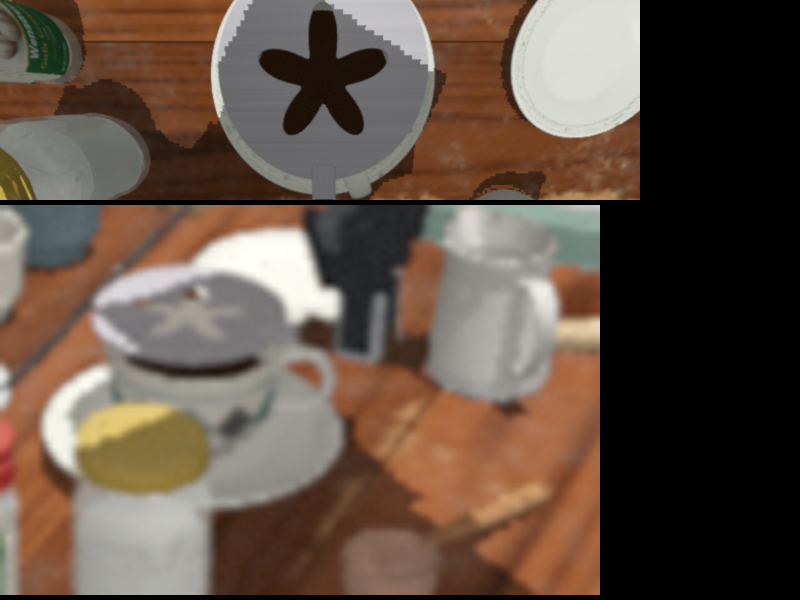

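The star is filled evenly with mocha. The disc is at (323,70) in the wrist view, concentric with the saucer, and it hovers level above the rim with a visible gap. Handing in.

```bash
python3 -c "
from rig import manip
print(manip.sign_off())"
```

```text
the job is handed in; nothing more can be done
None
```

The job is handed in: the lever is swung to about 1.65 rad, the lid is open against its stop, and the star stencil is held level and centred about 1 cm above the cup rim; sign-off returned no verdict.

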